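# Push the flat tin between the posts into its caddy

## Task

Put the flat tin away: push it along the worktop with the fingertips, through the narrow gap between the two front posts of the wooden caddy, until it rests against the caddy's back rail. Only push it, never lift or tip it, and leave the tall tin, the spice jar and the small bottle where they stand. Then take the hand away.

Things in the scene. Friction and masses are not known exactly. Their poses are not given: they have to be found in the camera images.
- flat_tin: the flat round tin to be pushed (a low food tin standing upright, metal lid on top), 86 mm in diameter, 40 mm high, about 0.2 kg. It stands loose on the worktop somewhere in front of the caddy, often well to one side. Origin at the centre of its underside, z up; its yaw does not matter.
- tin_caddy: pale wooden frame fixed to the worktop, no floor, open in front. Origin on the worktop midway between its two front posts; x points into it (away from the robot, turned up to 0.2 rad either way), y left. Round posts 24 mm thick, 48 mm high at x 0, y +59 and -59 mm: clear gap 94 mm. Side walls 10 mm thick, 34 mm high run back from them, inner faces at y +52 and -52 mm.
- caddy_home (a point): point on the worktop inside the caddy, at x 62, y 0 mm of the caddy's frame: the flat tin's centre when it rests against the back rail, whose inner face is at x 105 mm (10 mm thick, 34 mm high, across the whole back).
- tall_tin: tall food tin, 76 mm in diameter, 110 mm high, loose, to be left alone. Origin at the centre of its underside.
- spice_jar: spice jar with a red cap, 47 mm in diameter, 97 mm high, loose, to be left alone. Origin at the centre of its underside.
- small_bottle: small bottle with a white cap, 48 mm in diameter, 82 mm high, loose, to be left alone. Origin at the centre of its underside.
Things that resemble listed ones, but are neither listed nor needed, are in the scene too. What is meant by the flat_tin is not orange, and is the smaller of those in its own colour.

How it is judged:
By the outcome, as a careful person would: the job done as asked, in the order asked, and still so for the second after the job is handed in, with the robot touching nothing.
It also fails if it takes over 58 s, if anything falls off the work surface, if the arm or the gripper's body presses on something with over 40 N, if the wrist force passes 120 N, or if a joint passes its speed limit or range.

## Robot

A 6-joint arm with a two-finger parallel gripper is mounted at the origin on a cart in front of the work surface, level with it; the furniture and walls round the work are solid. World frame = base frame: x ahead of the robot, y to its left, z up, the work surface at z = 0. Lengths are in mm, angles in rad, forces in N, time in s.
With the tool pointing down it reaches from about 300 to 875 mm from the base axis. Payload 6.4 kg.
Tool frame: the origin (TCP) lies on the centre line of the jaws, within the pads' length; the fingertips stand 11 mm ahead of it and the grasp point (between the pads) lies 8 mm behind it; z points along the fingers, y is the line along which they close (so a half turn about z gives the same grasp; the last joint's range is limited). The gripper opens to 85 mm and grips with 20 to 120 N. Pads are 22 mm wide; open, the fingers measure 114 mm over their backs; the gripper's body (76 mm by 85 mm) begins 54 mm behind the grasp point. The pads swing forward as they close: fully open they stand 13 mm farther back than shut.
Start: joints at [-1.534, 0.181, 1.607, -0, 1.354, -0.206], TCP at [138.258, -558.145, 242.288] pointing down, gripper open.
Joint ranges: [-2.99, 2.99], [-0.89, 2.07], [0.3, 2.58], [-1.14, 4.28], [0, 2.63], [-3.12, 3.12]. Speed limits (rad/s): [2.57, 2.57, 3.01, 3.14, 3.14, 3.14].

## Interface

Orientations are given as a unit quaternion [x, y, z, w].
In Python, from rig import r gives the robot as it stands.
- The arm moves only by the tool move_arm, never from a script. Its argument "moves" is a list of rows, each an object with "gripper": the closure, from -1 (fully open) to 1 (shut); "dp": the shift along the tool's x, y, z in mm, a list of three; "spin": the turn about the tool's z in degrees. In form: [{"gripper": gripper, "dp": [dx, dy, dz], "spin": spin}, ...]. A call has 1 to 12 rows; each row is the pose to reach, as a shift and turn from the pose commanded when the call began, along the tool's axes at that moment; what a row does not reach only later rows make up. A row lasts 1/10 s, in which the tool goes at most 50 mm and 8.59 degrees, less where a joint would pass 70% of its speed; a pose out of reach is approached as far as the arm can. A call with a gripper value outside its range is refused whole. The fingers move at their own pace and stop on an object; "force" is the grip in N (left out, the last holds). Time passes only in rows, so rows that repeat a pose let the fingers close. It gives the time, the measured TCP pose, the force, the opening and the grip force at its end, in the units of the state.
- r.observe(): the state, without advancing time (a new reading comes with each control period).
- r.grab_frame(name): name is "scene" or "side" or "wrist"; returns a dict with "image" (384x512x3 uint8, red, green, blue), "fx", "fy", "cx", "cy" (pixels), "eye" and "attitude" of the camera in the world. Camera axes: x right, y down, z forward; pixel columns grow to the right and rows downward; lengths in mm; the calibration is good to about 2 mm. A picture is of the moment at which its call begins. There is no depth.
- r.sign_off(): hands the job in; it is judged then, once.
The state is a dict: "clock": time; "qpos": joint angles; "dq": joint speeds; "tau": joint torques, N m; "eef_pos": TCP position; "eef_rot": TCP orientation; "force": force on the tool from outside, world axes, zero at the start; "torque": the same for the moment, N m; "gripper_width": opening from 0.0 (shut) to 1.0 (fully open); "grasp_force": force on a finger pad.
Only numpy, scipy, OpenCV 4.12 (cv2) and the standard library are available. Lean on these libraries where they do the work, as an engineer would, in place of code of your own. Each camera call takes 0.05 s, during which the arm holds its last target. There are 200 camera calls.

## Working session

There is one attempt and no reset: what is moved stays moved. The work goes in short steps, Python scripts to look and compute and a tool call to move; the robot and the scene stay as the last step left them, time stands still between calls to the robot, and variables do not carry over. Pictures are saved under pics/ and viewed, at most 10 in all, crops included, and the job is handed in when it is done.

Besides the shell and the picture viewer there is one more tool, called as name(argument=value, ...) on one line, values as JSON. move_arm: Moves the arm, as the interface text tells. Its arguments: {"type":"object","properties":{"moves":{"type":"array"},"force":{"type":"number"}},"required":["moves"]}

```bash
ls; mkdir -p pics
cat > h.py <<'E'
import numpy as np, cv2
from scipy.spatial.transform import Rotation as R
from rig import r
def rot(f):
    a=np.array(f["attitude"],float)
    return a if a.shape==(3,3) else R.from_quat(a).as_matrix()
def ray(f,u,v,z):
    d=rot(f)@np.array([(u-f["cx"])/f["fx"],(v-f["cy"])/f["fy"],1.])
    e=np.array(f["eye"]); return (e+d*(z-e[2])/d[2])[:2].round(1)
def px(f,p):
    c=rot(f).T@(np.array(p,float)-f["eye"]); return (c[:2]/c[2]*[f["fx"],f["fy"]]+[f["cx"],f["cy"]]).round(1)
def save(f,n): cv2.imwrite(n,f["image"][...,::-1])
E
python3 - <<'E'
from h import *
import pickle
fs={n:r.grab_frame(n) for n in("scene","side")}
pickle.dump(fs,open("f0.pkl","wb"))
for n,f in fs.items():
    print(n,f["eye"],f["attitude"],f["fx"],f["cx"],f["cy"]); save(f,f"pics/{n}0.png")
o=r.observe(); print(o["clock"],o["eef_pos"],o["eef_rot"],o["force"],o["gripper_width"])
E
```

```text
pics
scene [-395.30590385  647.41161353  747.96487151] [-0.4109583   0.76884512 -0.42609072  0.24173778] 432.55350824002215 263.67463713388327 190.2752011671318
side [317.34255824 833.28517401 673.10287804] [-0.12254701  0.88714201 -0.44051679  0.06249986] 375.5519195479219 262.45688970536384 196.4097392671214
0.1 [ 138.22000955 -557.64824591  241.47436312] [ 9.92639929e-01  1.21100586e-01  7.01251006e-05 -7.83812235e-04] [-0.26687158 -0.24458636  0.36602762] 0.9982176062970426
```

View pics/scene0.png

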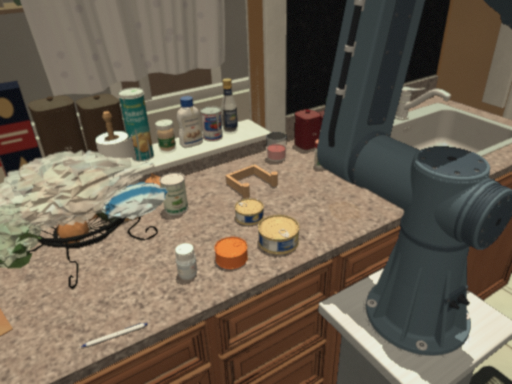

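View pics/side0.png

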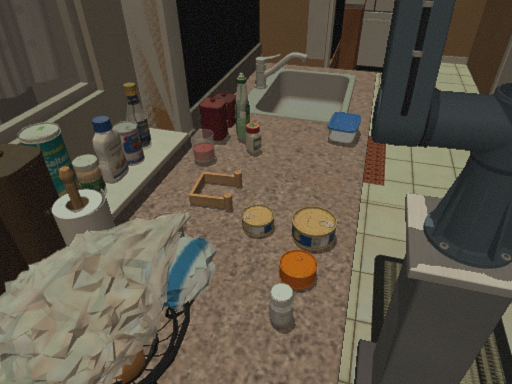

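Candidates for the flat tin in the scene view: the small yellow/blue tin (249,212), the large yellow/blue tin (278,236) and the orange tin (231,253). I choose the small yellow one, which is at (258,221) in the side view. The caddy is at (252,180) in scene and (215,190) in side. Other objects: tall tin (174,193) in scene, white-capped bottle (186,262) in scene, spice jar (253,138) in side.

Run:
```python
from h import *
import pickle
fs=pickle.load(open("f0.pkl","rb"))
s=fs["scene"]["image"][155:275,150:320]; d=fs["side"]["image"][160:280,175:345]
im=np.hstack([cv2.resize(x,None,fx=2.35,fy=4.7/2,interpolation=cv2.INTER_CUBIC) for x in(s,d)])
cv2.imwrite("pics/crop1.png",im[...,::-1])
for n,w in (("scene",dict(tin=(249,207,40),big=(278,230,50),orange=(231,247,40),bottle=(186,275,0),tall=(175,212,0))),("side",dict(tin=(258,216,40),big=(314,222,50),orange=(298,268,40),bottle=(282,320,0),jar=(254,151,0)))):
    for k,(u,v,z) in w.items(): print(n,k,ray(fs[n],u,v,z))
for n in fs:
    hsv=cv2.cvtColor(fs[n]["image"],cv2.COLOR_RGB2HSV)
    c=dict(scene=(249,212),side=(258,221))[n]
    m=cv2.inRange(hsv,(15,70,120),(32,255,255)); 
    k,l,st,ce=cv2.connectedComponentsWithStats(m)
    for i in range(1,k):
        if st[i,4]>60 and np.hypot(*(ce[i]-c))<100: print(n,st[i],ce[i].round(1))
```

```text
scene tin [532.7 113.5]
scene big [379.1 115.3]
scene orange [399.  249.9]
scene bottle [410.7 376.6]
scene tall [692.6 286.2]
side tin [534.9 114.8]
side big [389.  110.6]
side orange [398.4 263.1]
side bottle [407.  375.8]
side jar [ 662.3 -267.9]
scene [    0   151   402   233 27923] [174.8 262.2]
side [ 146  114  221  158 8102] [272.9 189. ]
side [335 195  13  18  62] [340.4 203.9]
side [342 199  16  18  86] [351.1 207.6]
side [197 207  45  21 281] [217.5 216.8]
side [184 221  18  17  73] [190.4 229.7]
side [338 237  16  25 107] [344.5 248. ]
side [213 244  20  21 118] [221.2 255.5]
side [320 248  30  54 475] [335.3 275.6]
side [282 252  32  26 388] [298.2 264.1]
```

View pics/crop1.png

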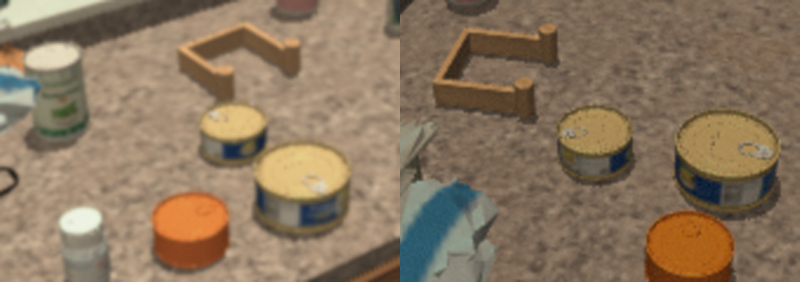

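The crop confirms the small yellow tin, with its lid centre at (233,122) in the left half and (595,128) in the right. The post tops are at (224,73) and (291,43) on the left, and (525,85) and (547,28) on the right.

Run:
```python
from h import *
import pickle
fs=pickle.load(open("f0.pkl","rb")); s,d=fs["scene"],fs["side"]
L=[];Q=[]
for f,u0,a in((s,(150,155,0),[(224,73),(291,43),(233,122),(246,26),(182,50)]),(d,(175,160,399.5),[(525,85),(547,28),(595,128),(470,31),(436,100)])):
    p=[ray(f,(x-u0[2])/2.35+u0[0],y/2.35+u0[1],z) for (x,y),z in zip(a,(48,48,40,34,0))]
    print(p[:]); L.append(p[:3])
A=np.mean(L,0); l,rr,t=A
o=(l+rr)/2; w=l-rr; x=np.array([w[1],-w[0]])/np.hypot(*w)
print("post sep",np.hypot(*w),"origin",o,"yaw",np.arctan2(x[1],x[0]),"home",o+62*x,"tin",t,"tin in caddy",(t-o)@x,(t-o)@[-x[1],x[0]])
```

```text
[array([631.4,  66.6]), array([647.9, -53.9]), array([532.8, 112.9]), array([750.5, -42.4]), array([796. ,  43.6])]
[array([634.6,  64.5]), array([648.9, -57.3]), array([536.1, 108.7]), array([750.9, -43.5]), array([754.5,  64.1])]
post sep 122.12486438068211 origin [640.7     4.975] yaw 0.12643705532044075 home [702.20508365  12.79322772] tin [534.45 110.8 ] tin in caddy -92.0572772548221 118.37842214453111
```

move_arm(moves=[{"gripper":0.15,"dp":[28,-32,0],"spin":-4},{"gripper":0.15,"dp":[56,-64,0],"spin":-8},{"gripper":0.15,"dp":[84,-96,0],"spin":-13},{"gripper":0.15,"dp":[112,-127,0],"spin":-17},{"gripper":0.15,"dp":[139,-158,0],"spin":-21},{"gripper":0.15,"dp":[166,-190,0],"spin":-25},{"gripper":0.15,"dp":[194,-222,0],"spin":-29},{"gripper":0.15,"dp":[222,-253,0],"spin":-33},{"gripper":0.15,"dp":[250,-285,0],"spin":-37},{"gripper":0.15,"dp":[277,-316,0],"spin":-42},{"gripper":0.15,"dp":[277,-316,0],"spin":-42},{"gripper":0.15,"dp":[277,-316,0],"spin":-42}])

```text
clock: 1.3
eef_pos: [331.3, -184.2, 242.2]
eef_rot: [0.883, 0.47, -0.0, 0.0]
force: [0.6, 0.1, 0.7]
gripper_width: 0.428
grasp_force: 0.0
```

```bash
cat >> h.py <<'E'
def goto(x,y,z,yaw):
    o=r.observe(); Rm=R.from_quat(o["eef_rot"]).as_matrix()
    cy=np.arctan2(Rm[1,0],Rm[0,0]); d=np.array([x,y,z])-o["eef_pos"]
    print("t",round(o["clock"],2),"pos",np.round(o["eef_pos"],1),"yaw",round(cy,3),"w",round(85*o["gripper_width"],1),"F",np.round(o["force"],1),"tilt",Rm[:,2].round(3))
    print("dp",(Rm.T@d).round(1),"spin",round(np.degrees(cy-yaw),1))
E
python3 -c "
from h import *
goto(524.4,190.2,150,1.697)"
```

```text
t 1.3 pos [ 331.3 -184.2  242.2] yaw 0.978 w 36.4 F [0.6 0.1 0.7] tilt [-0. -0. -1.]
dp [418.4 -49.   92. ] spin -41.2
```

move_arm(moves=[{"gripper":0.15,"dp":[38,-4,0],"spin":-4},{"gripper":0.15,"dp":[76,-9,0],"spin":-8},{"gripper":0.15,"dp":[114,-13,0],"spin":-12},{"gripper":0.15,"dp":[152,-18,0],"spin":-16},{"gripper":0.15,"dp":[190,-22,0],"spin":-20},{"gripper":0.15,"dp":[228,-27,0],"spin":-24},{"gripper":0.15,"dp":[266,-31,0],"spin":-28},{"gripper":0.15,"dp":[304,-36,10],"spin":-32},{"gripper":0.15,"dp":[342,-40,30],"spin":-36},{"gripper":0.15,"dp":[380,-45,60],"spin":-39},{"gripper":0.15,"dp":[418,-49,92],"spin":-41},{"gripper":0.15,"dp":[418,-49,92],"spin":-41}])

```text
clock: 2.5
eef_pos: [523.1, 189.4, 143.0]
eef_rot: [0.663, 0.749, -0.004, -0.004]
force: [-1.1, -0.8, -0.7]
gripper_width: 0.426
grasp_force: 0.0
```

```bash
python3 -c "
from h import *
goto(524.4,190.2,22,1.697)
f=r.grab_frame('wrist'); print(f['eye']); save(f,'pics/w1.png')
import pickle; pickle.dump(f,open('w1.pkl','wb'))
print(px(f,[534.5,110.8,40]),px(f,[633,65.5,48]),px(f,[648.4,-55.6,48]))"
```

```text
t 2.5 pos [523.1 189.4 143. ] yaw 1.692 w 36.3 F [-1.1 -0.8 -0.7] tilt [-0.011 -0.001 -1.   ]
dp [  0.6   2.8 121. ] spin -0.3
[514.33583716 273.70710002 274.57314492]
[258.5 277.9] [358.2 336.2] [346.1 427.8]
```

View pics/w1.png

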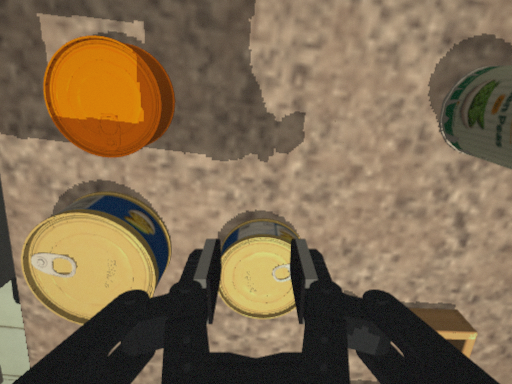

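The wrist view shows the small tin's lid at (258,276), where I predicted (258,278). I descend and start the sideways push.

move_arm(moves=[{"gripper":0.15,"dp":[0,2,40],"spin":0},{"gripper":0.15,"dp":[0,2,80],"spin":0},{"gripper":0.15,"dp":[0,2,105],"spin":0},{"gripper":0.15,"dp":[0,2,121],"spin":0},{"gripper":0.15,"dp":[0,2,121],"spin":0},{"gripper":0.15,"dp":[-10,2,121],"spin":0},{"gripper":0.15,"dp":[-20,2,121],"spin":0},{"gripper":0.15,"dp":[-28,2,121],"spin":0},{"gripper":0.15,"dp":[-35,2,121],"spin":0},{"gripper":0.15,"dp":[-42,2,121],"spin":0},{"gripper":0.15,"dp":[-50,2,121],"spin":0},{"gripper":0.15,"dp":[-58,2,121],"spin":0}])

```text
clock: 3.75
eef_pos: [534.1, 131.2, 29.6]
eef_rot: [0.663, 0.749, 0.0, 0.0]
force: [0.1, 2.6, 2.8]
gripper_width: 0.427
grasp_force: 1.8
```

```bash
python3 -c "
from h import *
goto(524.4+.126*148,190.2-.992*148,21,1.697)
f=r.grab_frame('wrist'); g=r.grab_frame('side')
cv2.imwrite('pics/w2.png',np.vstack([np.hstack([x['image'] for x in (f,g)])])[::1,::1,::-1][:,:])
cv2.imwrite('pics/w2.png',cv2.resize(cv2.imread('pics/w2.png'),(800,300)))
"
```

```text
t 3.75 pos [534.1 131.2  29.6] yaw 1.692 w 36.3 F [0.1 2.6 2.8] tilt [ 0.  0. -1.]
dp [-88.2  -1.7   8.6] spin -0.3
```

View pics/w2.png

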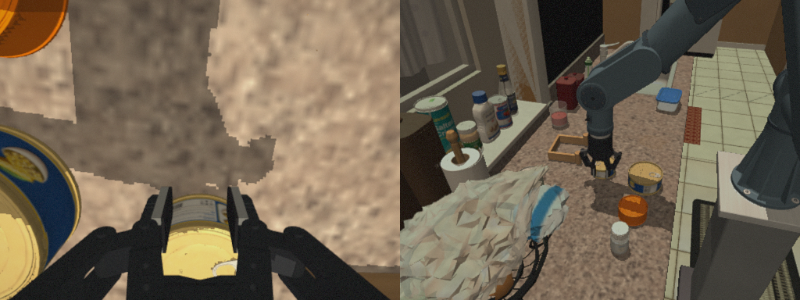

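Contact made: the tin sits cradled between the fingertips (lid at about (200,255) in the left half) and is moving in front of the caddy. I continue the sideways push.

move_arm(moves=[{"gripper":0.15,"dp":[-9,0,2],"spin":0},{"gripper":0.15,"dp":[-18,0,4],"spin":0},{"gripper":0.15,"dp":[-27,0,6],"spin":0},{"gripper":0.15,"dp":[-36,0,6],"spin":0},{"gripper":0.15,"dp":[-45,0,6],"spin":0},{"gripper":0.15,"dp":[-54,0,6],"spin":0},{"gripper":0.15,"dp":[-62,0,6],"spin":0},{"gripper":0.15,"dp":[-70,0,6],"spin":0},{"gripper":0.15,"dp":[-77,0,6],"spin":0},{"gripper":0.15,"dp":[-83,0,6],"spin":0},{"gripper":0.15,"dp":[-86,0,6],"spin":0},{"gripper":0.15,"dp":[-86,0,6],"spin":0}])

```text
clock: 5.05
eef_pos: [544.4, 45.6, 23.4]
eef_rot: [0.663, 0.748, -0.0, 0.0]
force: [-0.3, 0.5, 0.5]
gripper_width: 0.428
grasp_force: 0.0
```

```bash
python3 -c "
from h import *
goto(543,43.4,21,1.697)"
```

```text
t 5.05 pos [544.4  45.6  23.4] yaw 1.691 w 36.4 F [-0.3  0.5  0.5] tilt [ 0. -0. -1.]
dp [-2.1 -1.6  2.4] spin -0.3
```

move_arm(moves=[{"gripper":0.15,"dp":[15,0,0],"spin":0},{"gripper":0.15,"dp":[30,0,0],"spin":0},{"gripper":0.15,"dp":[30,0,-40],"spin":0},{"gripper":0.15,"dp":[30,0,-85],"spin":0},{"gripper":0.15,"dp":[20,-15,-125],"spin":8},{"gripper":0.15,"dp":[0,-40,-130],"spin":16},{"gripper":0.15,"dp":[-25,-60,-130],"spin":24},{"gripper":0.15,"dp":[-53,-81,-130],"spin":32},{"gripper":0.15,"dp":[-53,-81,-130],"spin":40},{"gripper":0.15,"dp":[-53,-81,-130],"spin":48},{"gripper":0.15,"dp":[-53,-81,-130],"spin":56},{"gripper":0.15,"dp":[-53,-81,-130],"spin":64}])

```text
clock: 6.25
eef_pos: [470.0, -14.8, 153.3]
eef_rot: [0.96, 0.281, 0.0, -0.0]
force: [0.5, -0.2, 0.4]
gripper_width: 0.426
grasp_force: 0.0
```

move_arm(moves=[{"gripper":0.15,"dp":[0,0,0],"spin":8},{"gripper":0.15,"dp":[0,0,0],"spin":16},{"gripper":0.15,"dp":[0,0,0],"spin":24},{"gripper":0.15,"dp":[0,0,0],"spin":26},{"gripper":0.15,"dp":[0,0,0],"spin":26},{"gripper":0.15,"dp":[0,0,0],"spin":26}])

```text
clock: 6.85
eef_pos: [470.1, -15.2, 153.3]
eef_rot: [0.998, 0.062, -0.0, -0.0]
force: [-0.0, 0.0, -0.3]
gripper_width: 0.428
grasp_force: 0.0
```

```bash
python3 -c "
from h import *
goto(470,-17,150,.126)
f=r.grab_frame('wrist'); g=r.grab_frame('side'); s=r.grab_frame('scene')
import pickle; pickle.dump((f,g,s),open('w3.pkl','wb'))
cv2.imwrite('pics/w3.png',np.hstack([f['image'],cv2.resize(g['image'][150:294,160:268],(288,384))])[...,::-1])
print(px(f,[549,-6,40]),px(f,[633,65.5,48]),px(f,[648.4,-55.6,48]))
"
```

```text
t 6.85 pos [470.1 -15.2 153.3] yaw 0.123 w 36.3 F [-0.   0.  -0.3] tilt [-0.  0. -1.]
dp [-0.3  1.7  3.3] spin -0.2
[256.4  89.8] [160.8 -63.3] [353.9 -63.8]
```

View pics/w3.png

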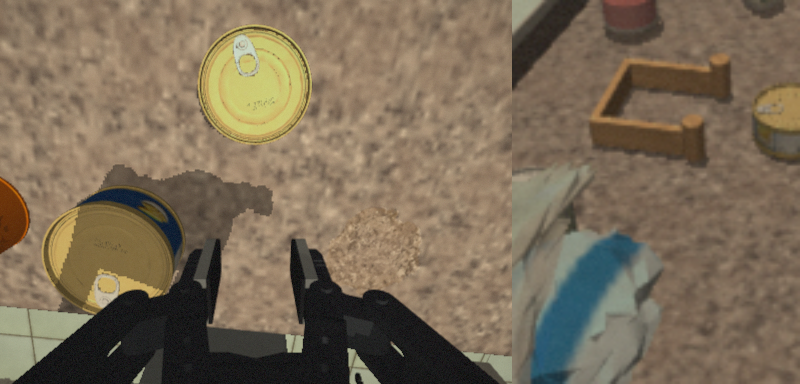

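The tin's lid is at (255,84) in the wrist image, about where expected. I raise the wrist for a view of both the posts and the tin.

move_arm(moves=[{"gripper":0.15,"dp":[30,0,-40],"spin":0},{"gripper":0.15,"dp":[60,0,-70],"spin":0},{"gripper":0.15,"dp":[80,0,-100],"spin":0},{"gripper":0.15,"dp":[80,0,-100],"spin":0},{"gripper":0.15,"dp":[80,0,-100],"spin":0},{"gripper":0.15,"dp":[80,0,-100],"spin":0}])

```text
clock: 7.6
eef_pos: [548.3, -6.4, 251.8]
eef_rot: [0.998, 0.06, -0.001, -0.0]
force: [-1.2, -0.2, 0.0]
gripper_width: 0.425
grasp_force: 0.0
```

```bash
python3 -c "
from h import *
import pickle
f3=pickle.load(open('w3.pkl','rb'))[0]; print('tin',ray(f3,254.5,84,40))
goto(470,-17,150,.126)
f=r.grab_frame('wrist'); pickle.dump(f,open('w4.pkl','wb')); print(f['eye'])
save(f,'pics/w4.png')
print(px(f,[549,-6,40]),px(f,[633,65.5,48]),px(f,[648.4,-55.6,48]))
"
```

```text
tin [552.9  -4.1]
t 7.6 pos [548.3  -6.4 251.8] yaw 0.121 w 36.1 F [-1.2 -0.2  0. ] tilt [-0.003  0.001 -1.   ]
dp [-78.8   1.2 102. ] spin -0.3
[632.31885424   4.19224737 383.1729489 ]
[255.2 160.2] [195.4  73.6] [315.6  73. ]
```

View pics/w4.png

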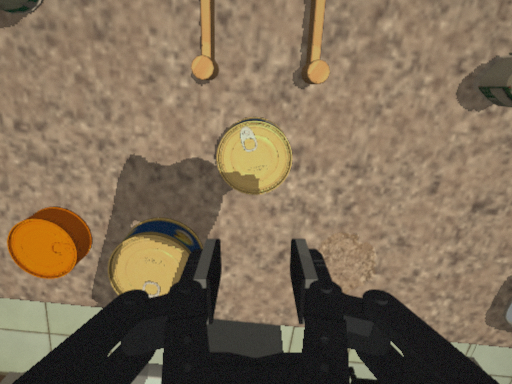

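The post tops are at (204,68) and (318,71), and the tin is at (254,157). I refine these with colour masks.

Run:
```python
from h import *
import pickle
f=pickle.load(open('w4.pkl','rb')); hsv=cv2.cvtColor(f['image'],cv2.COLOR_RGB2HSV)
print(hsv[68,204],hsv[70,318],hsv[20,207],hsv[165,265],hsv[110,120])
m=cv2.inRange(hsv,(10,110,140),(25,255,255)); m[100:]=0
m=cv2.morphologyEx(m,cv2.MORPH_OPEN,np.ones((3,3)))
P=[]
for a,b in((180,235),(290,345)):
    # post top: only rows of post; wide rows
    mm=np.zeros_like(m); mm[50:95,a:b]=m[50:95,a:b]
    mm=cv2.morphologyEx(mm,cv2.MORPH_OPEN,cv2.getStructuringElement(2,(15,15)))
    c=max(cv2.findContours(mm,0,2)[0],key=cv2.contourArea); (u,v),rad=cv2.minEnclosingCircle(c); P.append(ray(f,u,v,48)); print(u,v,rad,P[-1])
    for row in (5,25): print('wall',row,np.where(m[row,a:b])[0][[0,-1]]+a)
l,rr=P; t=np.mean([ray(f,254.5,156.5,40),[552.9,-4.1]],0)
o=(l+rr)/2; w=l-rr; x=np.array([w[1],-w[0]])/np.hypot(*w)
print("sep",np.hypot(*w),"o",o,"yaw",np.arctan2(x[1],x[0]),"home",o+62*x,"tin",t,ray(f,254.5,156.5,40),"in caddy",(t-o)@x,(t-o)@[-x[1],x[0]])
```

```text
[ 16 139 203] [ 17 142 201] [ 18 131 198] [ 24 117 202] [ 15  75 159]
202.5 66.5 11.85336971282959 [640.6  58.8]
wall 5 [201 209]
wall 25 [201 210]
318.0 71.0 12.000100135803223 [650.5 -57.7]
wall 5 [316 324]
wall 25 [314 322]
sep 116.91988710223765 o [6.4555e+02 5.5000e-01] yaw 0.08477486918792396 home [707.32734326   5.79974848] tin [553.    -4.35] [553.1  -4.6] in caddy -92.63253043111017 2.9541167765409817
```

```bash
python3 -c "
from h import *
goto(474.1,-14.1,110,.085)"
```

```text
t 7.65 pos [548.2  -6.4 251.7] yaw 0.121 w 36.5 F [-0.8  0.  -1.1] tilt [-0.003  0.001 -1.   ]
dp [-74.1  -1.2 141.9] spin 2.0
```

move_arm(moves=[{"gripper":0.15,"dp":[-30,0,20],"spin":1},{"gripper":0.15,"dp":[-60,-1,50],"spin":2},{"gripper":0.15,"dp":[-75,-1,90],"spin":2},{"gripper":0.15,"dp":[-75,-1,130],"spin":2},{"gripper":0.15,"dp":[-75,-1,170],"spin":2},{"gripper":0.15,"dp":[-75,-1,200],"spin":2},{"gripper":0.15,"dp":[-75,-1,222],"spin":2},{"gripper":0.15,"dp":[-75,-1,229],"spin":2},{"gripper":0.15,"dp":[-75,-1,229],"spin":2},{"gripper":0.15,"dp":[-75,-1,229],"spin":2}])

```text
clock: 8.65
eef_pos: [475.4, -14.8, 25.0]
eef_rot: [0.999, 0.043, 0.0, 0.0]
force: [0.1, 0.1, 0.5]
gripper_width: 0.425
grasp_force: 0.0
```

```bash
python3 -c "
from h import *
goto(645.5-45*.9964,.5-45*.0847,22,.085)"
```

```text
t 8.65 pos [475.4 -14.8  25. ] yaw 0.086 w 36.2 F [0.1 0.1 0.5] tilt [ 0.001 -0.    -1.   ]
dp [125.8  -0.8   3.1] spin 0.0
```

move_arm(moves=[{"gripper":0.15,"dp":[10,0,2],"spin":0},{"gripper":0.15,"dp":[20,-1,2],"spin":0},{"gripper":0.15,"dp":[27,-1,2],"spin":0},{"gripper":0.15,"dp":[34,-1,2],"spin":0},{"gripper":0.15,"dp":[42,-1,2],"spin":0},{"gripper":0.15,"dp":[50,-1,2],"spin":0},{"gripper":0.15,"dp":[58,-1,2],"spin":0},{"gripper":0.15,"dp":[66,-1,2],"spin":0},{"gripper":0.15,"dp":[74,-1,2],"spin":0},{"gripper":0.15,"dp":[80,-1,2],"spin":0},{"gripper":0.15,"dp":[85,-1,2],"spin":0},{"gripper":0.15,"dp":[85,-1,2],"spin":0}])

```text
clock: 9.85
eef_pos: [560.6, -6.4, 22.3]
eef_rot: [0.999, 0.043, 0.001, 0.0]
force: [-0.1, 0.5, -0.5]
gripper_width: 0.425
grasp_force: 0.0
```

```bash
python3 -c "
from h import *
goto(645.5+12*.9964,.5+12*.0847,22,.085)
s=r.grab_frame('scene'); g=r.grab_frame('side'); w=r.grab_frame('wrist')
a=[cv2.resize(s['image'][150:230,205:305],(400,320),interpolation=2),cv2.resize(g['image'][150:230,180:280],(400,320),interpolation=2)]
cv2.imwrite('pics/c5.png',np.hstack(a)[...,::-1])"
```

```text
t 9.85 pos [560.6  -6.4  22.3] yaw 0.086 w 36.1 F [-0.1  0.5 -0.5] tilt [ 0.001 -0.    -1.   ]
dp [97.1  0.4  0.5] spin 0.0
```

View pics/c5.png

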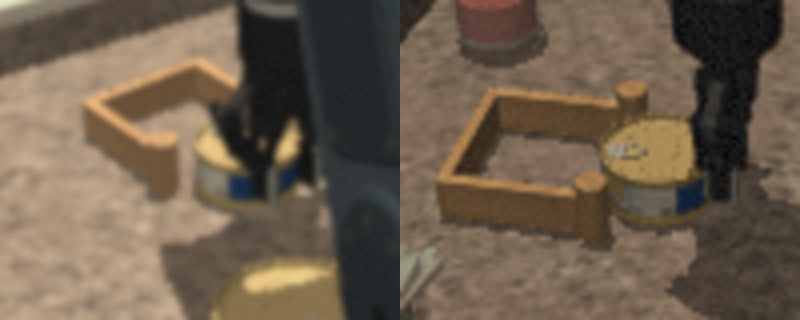

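The tin is upright and centred at the mouth (side crop: tin (655,165), posts (591,205) and (631,100)). I carry on through the gap.

move_arm(moves=[{"gripper":0.15,"dp":[6,0,0],"spin":0},{"gripper":0.15,"dp":[13,0,0],"spin":0},{"gripper":0.15,"dp":[20,0,0],"spin":0},{"gripper":0.15,"dp":[27,0,0],"spin":0},{"gripper":0.15,"dp":[34,0,0],"spin":0},{"gripper":0.15,"dp":[41,0,0],"spin":0},{"gripper":0.15,"dp":[48,0,0],"spin":0},{"gripper":0.15,"dp":[55,0,0],"spin":0},{"gripper":0.15,"dp":[60,0,0],"spin":0}])

```text
clock: 10.9
eef_pos: [620.1, -1.2, 22.4]
eef_rot: [0.999, 0.043, 0.0, 0.0]
force: [-1.3, 0.5, -0.3]
gripper_width: 0.423
grasp_force: 0.5
```

```bash
python3 -c "
from h import *
goto(645.5+12*.9964,.5+12*.0847,22,.085)"
```

```text
t 10.9 pos [620.1  -1.2  22.4] yaw 0.086 w 36.0 F [-1.3  0.5 -0.3] tilt [ 0. -0. -1.]
dp [37.4  0.5  0.4] spin 0.0
```

No jamming so far. I push the rest slowly up to the rail.

move_arm(moves=[{"gripper":0.15,"dp":[6,0,0],"spin":0},{"gripper":0.15,"dp":[12,0,0],"spin":0},{"gripper":0.15,"dp":[18,0,0],"spin":0},{"gripper":0.15,"dp":[23,0,0],"spin":0},{"gripper":0.15,"dp":[27,0,0],"spin":0},{"gripper":0.15,"dp":[30,0,0],"spin":0},{"gripper":0.15,"dp":[33,0,0],"spin":0},{"gripper":0.15,"dp":[35,0,0],"spin":0}])

```text
clock: 11.7
eef_pos: [654.5, 1.8, 22.3]
eef_rot: [0.999, 0.043, 0.0, 0.0]
force: [-2.1, 0.0, 0.5]
gripper_width: 0.425
grasp_force: 0.6
```

move_arm(moves=[{"gripper":0.15,"dp":[1,0,0],"spin":0},{"gripper":0.15,"dp":[2,0,0],"spin":0}])

```text
clock: 11.9
eef_pos: [656.1, 1.9, 22.3]
eef_rot: [0.999, 0.043, -0.0, 0.0]
force: [-1.2, -0.4, 0.7]
gripper_width: 0.425
grasp_force: 0.7
```

Not touching the rail yet. I advance a millimetre at a time until the force rises.

move_arm(moves=[{"gripper":0.15,"dp":[1,0,0],"spin":0},{"gripper":0.15,"dp":[2,0,0],"spin":0}])

```text
clock: 12.1
eef_pos: [657.2, 2.1, 22.2]
eef_rot: [0.999, 0.043, -0.001, -0.0]
force: [-8.9, -0.9, 4.7]
gripper_width: 0.424
grasp_force: 3.8
```

move_arm(moves=[{"gripper":0.15,"dp":[1,0,0],"spin":0},{"gripper":0.15,"dp":[1,0,0],"spin":0}])

```text
clock: 12.3
eef_pos: [657.3, 2.1, 22.1]
eef_rot: [0.999, 0.043, -0.002, -0.0]
force: [-9.3, -2.4, 6.4]
gripper_width: 0.425
grasp_force: 4.9
```

The force has risen to 9 N at the expected position, so the tin is against the rail. I withdraw straight back, then up.

move_arm(moves=[{"gripper":0.15,"dp":[-2,0,0],"spin":0},{"gripper":0.15,"dp":[-8,0,0],"spin":0},{"gripper":0.15,"dp":[-20,0,0],"spin":0},{"gripper":0.15,"dp":[-40,0,0],"spin":0},{"gripper":0.15,"dp":[-65,0,0],"spin":0},{"gripper":0.15,"dp":[-90,0,0],"spin":0},{"gripper":0.15,"dp":[-110,0,-30],"spin":0},{"gripper":0.15,"dp":[-110,0,-80],"spin":0},{"gripper":0.15,"dp":[-110,0,-130],"spin":0},{"gripper":0.15,"dp":[-90,0,-180],"spin":0},{"gripper":0.15,"dp":[-50,0,-220],"spin":0},{"gripper":0.15,"dp":[-50,0,-220],"spin":0}])

```text
clock: 13.5
eef_pos: [614.6, -2.6, 249.2]
eef_rot: [0.999, 0.043, 0.006, 0.001]
force: [0.3, -0.6, 0.3]
gripper_width: 0.426
grasp_force: 0.0
```

```bash
python3 -c "
from h import *
import pickle
goto(474.1,-14.1,110,.085)
f=r.grab_frame('wrist'); g=r.grab_frame('side'); pickle.dump((f,g),open('w6.pkl','wb'))
cv2.imwrite('pics/w6.png',np.hstack([f['image'],cv2.resize(g['image'][150:294,180:288],(288,384))])[...,::-1])
print(px(f,[707.3,5.8,40]))"
```

```text
t 13.5 pos [614.6  -2.6 249.2] yaw 0.086 w 36.2 F [ 0.3 -0.6  0.3] tilt [ 0.013 -0.002 -1.   ]
dp [-142.7   -1.   137.4] spin 0.1
[254.4  76.8]
```

View pics/w6.png

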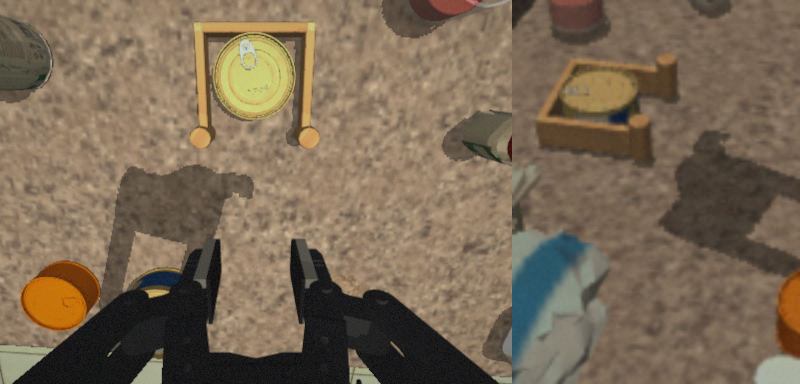

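The tin is inside the caddy with its lid at (254,76), against the back rail; home projects to (254,77). Everything else is in place and the hand is clear.

```bash
python3 -c "
from rig import r
print(r.sign_off())"
```

```text
the job is handed in; nothing more can be done
None
```

The flat tin was pushed through the posts and now rests upright against the caddy's back rail, the other items weren't touched, the hand is clear, and the job was handed in at about 13.6 s.

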